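# Slide the clip tray home in the desk organiser and unscrew the jar's lid

### The arm

A 7-joint arm with a two-finger parallel gripper is mounted at the origin on the work surface. World frame = base frame: x ahead of the robot, y to its left, z up, the work surface at z = 0. Lengths are in mm, angles in degrees, forces in N, time in s.
With the tool pointing down it reaches from about 425 to 925 mm from the base axis. Payload 6.8 kg.
Tool frame: the origin (TCP) lies at the very end of the fingers, on their centre line; the grasp point (between the pads) lies 19 mm behind it; y points along the fingers, z is the direction in which the jaws open and shut, and the axes are right-handed (so a half turn about y gives the same grasp; the last joint's range is limited). The gripper opens to 85 mm and grips with 20 to 120 N. Pads are 22 mm wide; open, the fingers measure 114 mm over their backs; the gripper's body (76 mm by 85 mm) begins 54 mm behind the grasp point. The pads swing forward as they close: fully open they stand 13 mm farther back than shut.
Start: joints at [-76.897, 27.33, 1.283, 89.118, -0.659, 63.558, -4.761], TCP at [223.063, 637.095, 231.308] pointing down, gripper open.
Joint ranges: [-169.35, 169.35], [-19.33, 120.38], [-80.79, 83.38], [13.8, 139.57], [-78.32, 258.32], [9.67, 109.79], [-169.56, 169.56]. Speed limits (degrees/s): [136.94, 136.94, 180, 180, 180, 180, 180].

### API

Orientations are given as a 3x3 rotation matrix whose columns are the frame's x, y, z axes.
In Python, from bench import * gives the robot as it stands. The module is installed in compiled form; this text tells all that it offers.
- The arm moves only by the shell command python3 -m crank 'ROWS'. ROWS is JSON, a list of rows, each an object of numbers: "dx", "dy", "dz": the shift along the tool's x, y, z in m; "wx", "wy", "wz": the turn, a rotation vector about the tool's x, y, z in rad; "gripper": the opening, from 0 (shut) to 1 (fully open). A call has exactly 8 rows; each row is the pose to reach, as a shift and turn from the pose commanded when the call began, along the tool's axes at that moment; what a row does not reach only later rows make up. A row lasts 1/8 s, in which the tool goes at most 62.5 mm and 10.7 degrees, less where a joint would pass 70% of its speed; a pose out of reach is approached as far as the arm can. A call with a gripper value outside its range is refused whole. The fingers move at their own pace and stop on an object; the grip force is fixed at half the most. Time passes only in rows, so rows that repeat a pose let the fingers close, or fill a call up. It gives the time, the measured TCP pose, the force and the opening at its end, in the units of the state.
- read_state(): the state, without advancing time (a new reading comes with each control period).
- get_image(name): name is "side" or "top" or "wrist"; returns a dict with "img" (384x512x3 uint8, blue, green, red), "range_z" (384x512 float32, mm along the optical axis (not along the pixel's ray), 0 where there is no reading), "intrinsics" (3x3 intrinsics, pixels), "R" (3x3) and "t" (3): a world point X has camera coordinates R X + t; the wrist camera has in their place "hand_eye" (4x4, takes a point from camera to tool coordinates, whose origin is the TCP and whose axes are the tool frame's). Camera axes: x right, y down, z forward; pixel columns grow to the right and rows downward; lengths in mm; the calibration is good to about 2 mm. A picture is of the moment at which its call begins: read the wrist's pose just before it.
- finish_job(): hands the job in, once; it reports no verdict.
Trained networks look in a picture, given as the dict that the camera call returned (one of the last four; its "shot" number tells which), for a name from the list of things; names that differ only in an ending like _2 or _b are one class to them, and where a whole thing is asked for, a point or a joint stands for the part that bears it (a point fixed in the world has none). Each returns a list of dicts, best first, with "confidence" (0 to 1); they miss things now and then, are a little off and sometimes report something else, mostly with a low value. They report only what shows in the picture. A call takes as long as a camera call. They do not tell look-alikes from the thing itself.
- recognise(label, picture): "bbox" ([centre column, centre row, width, height] as shares, 0 to 1, of the picture: columns of its width, rows of its height, round what is visible of it).
- masks_of(label, picture): "pixels" (384x512 bool, what is visible of it) and "bbox" ([centre column, centre row, width, height] as shares, 0 to 1, of the picture: columns of its width, rows of its height, round what is visible of it).
- mark_of(label, picture): "xy" ([column, row] as shares, 0 to 1, of the picture: columns of its width, rows of its height: a listed point, or the origin of a listed thing).
The state is a dict: "time": time; "q": joint angles; "qvel": joint speeds; "joint_torque": joint torques, N m; "position": TCP position; "orientation": TCP orientation; "force": force on the tool from outside, world axes, zero at the start; "wrist_torque": the same for the moment, N m; "finger_gap": finger opening in mm.
Only numpy, scipy, OpenCV 4.12 (cv2) and the standard library are available. Lean on these libraries where they do the work, as an engineer would, in place of code of your own. Each camera call takes 0.05 s, during which the arm holds its last target. There are 200 camera calls.

### The job

Slide the small wooden tray, with the square jar of paper clips standing in it, all the way into the grooved bay of the desk organiser until it meets the back of the bay, so that the jar is braced. Only then unscrew the jar's tight twist-off lid (anticlockwise seen from above) until its lugs come free of the glass, leaving jar and tray where they are, and lift it just clear of the jar. Finish while still holding the lid in the gripper, level and straight above the open mouth with about a finger's width of air under it, and leave the other things on the desk alone.

Things in the scene. Friction and masses are not known exactly. Their poses are not given: they have to be found in the camera images.
- organiser: Desk organiser, pale wood, fixed. U-shaped bay without a floor, 131 mm wide inside; cheeks 40 mm high, 110 mm long, flared at the front. A lip on each cheek stands 8 mm inwards, underside 13.5 mm above the desk, over the tray's runners. Note compartments behind, 80 mm deep, 74 mm high with notes. Origin on the desk, middle of the bay, 75 mm in front of its back wall; axes as bay_stop.
- bay_stop (a point): Middle of the back wall of the organiser's bay, 13 mm above the desk. x points into the bay from its open front (the way the tray slides in), z up. The flared mouth, about 158 mm wide, lies 142 mm in front of this point.
- tray: Loose tray, dark wood, 150 mm long (x), 126 mm wide over its runners (felt-faced, 8 mm wide, 10 mm high, along the foot of the sides; it slides at about 2 N), walls 26 mm high, about 0.45 kg. Flat on the desk before the bay, up to 20 mm off its middle line and 0.17 rad askew. Eraser and sharpener, 12 mm high, lie in its front part by the partition. Origin under its centre, axes as tray_back.
- tray_back (a point): Middle of the tray's back edge, 13 mm above its underside; meets bay_stop when the tray is home. x points out of the back (the way it slides in), z up.
- tray_tab (a point): Centre of the upright grip tab on the tray's front wall, 40 mm above the desk, 145 mm in front of the tray's back edge: 10 mm thick (x), 56 mm wide (y), top 54 mm above the desk, axes as the tray's. Can be pinched from above across its thickness; 35 mm are free behind it, above the 6 mm floor.
- jar: Loose square jar of clear glass, about 0.26 kg: body 60 x 60 x 69 mm, shoulder sloping to 75 mm high, then the neck. Stands in a square well of the tray (1.5 mm play a side, 18 mm deep, floor 6 mm above the desk), axis 37.5 mm before the tray's back edge, so it cannot turn in the tray. Origin at the centre of its foot.
- jar_mouth (a point): Centre of the jar's mouth, 96 mm above its foot; z up along the jar. Neck round, 41 mm across, with three thread ramps 120 degrees apart.
- lid: The same lid, about 30 g; origin at its lower edge, 8 mm below lid_center. Unscrews anticlockwise seen from above, rising 2 mm per rad. At the start its x axis is 0 to 0.3 rad anticlockwise of the jar's; its three lugs are free when it is 1.0 to 1.75 rad anticlockwise (0.7 to 1.0 rad of turn), then it lifts straight off. Turned further they meet the next ramps.
- lid_center (a point): Centre of the steel twist-off lid, half-way up; z up. Lid 53 mm across, 16 mm high. Closed, this point is 5 mm below the mouth and the lid's lower edge 8 mm above the shoulder. A springy liner makes it tight: it starts to turn at about 0.2 to 0.7 N m.
- stapler: Red plastic stapler, 150 x 36 x 55 mm, loose beside the organiser, origin under its centre. Leave alone.
- magnifier: Magnifying glass lying flat, steel rim 84 mm across with a glass lens, steel handle to its -x side reaching 145 mm from the lens centre, 13 mm high; origin under the lens centre. Leave alone.
- vase: Empty white ceramic vase, 100 mm across, 200 mm high, origin under its centre. Leave alone.
- carousel: Round black foot (144 mm across) of the rotating pen carousel, about 165 mm high with its pens; origin under its centre. Leave alone.
- mate_cup: Wooden mate cup with a steel straw, 82 mm across, 96 mm high (straw 168 mm), origin under its centre. Leave alone.
- tape_dispenser: Black tape dispenser, about 135 x 45 x 72 mm, origin under its centre. Leave alone.
Not all that is in view belongs to the job. What is meant by the lid is not red or turquoise, and is the smaller of those in its own colour.

How it is judged (in metres and radians):
On the way, in this order (a step that is already met when the one before it is completed fails the run):
1. the tray is home in the bay with the jar upright in it and the lid still screwed on (horizontal distance between tray_back and bay_stop below 0.007 m and angle between the x axis of tray and the x axis of organiser, either way round below 0.07 rad and angle between the x axis of lid and the x axis of jar, either way round below 0.6 rad and z of lid_center in the frame of jar_mouth below 0 m and angle between jar_mouth's own z axis and vertical below 0.08 rad), for 0.2 s.
2. the lid has been turned until its lugs are free, with the tray home and the jar seated (angle between the x axis of lid and the x axis of jar, either way round above 0.8 rad and horizontal distance between tray_back and bay_stop below 0.01 m and z of jar in the frame of tray below 0.01 m), for 0.1 s.
At the end, for the whole second after the job is handed in: Lid held by the fingers alone, still, level (0.15 rad), its lower edge 3 to 35 mm above the jar's mouth, centre within 15 mm of the mouth's axis; jar upright in its well (lifted at most 3 mm); tray home (back edge within 10 mm of the bay's back wall, 0.08 rad) (z of lid_center in the frame of jar_mouth between 0.011 and 0.043 m and horizontal distance between lid_center and jar_mouth below 0.015 m and angle between lid_center's own z axis and vertical below 0.15 rad and contact force between lid and the fingers above 3 N and contact force between lid and jar below 0.3 N and linear speed of lid below 0.02 m/s and horizontal distance between tray_back and bay_stop below 0.01 m and angle between the x axis of tray and the x axis of organiser, either way round below 0.08 rad and z of jar in the frame of tray below 0.009 m and angle between jar_mouth's own z axis and vertical below 0.08 rad); the arm keeps its last pose, push and grip.
It fails at once if the jar is tipped (angle between jar_mouth's own z axis and vertical above 0.3 rad).
It fails at once if the jar is pulled up out of its well (z of jar in the frame of tray above 0.018 m).
It fails at once if another thing on the desk is pushed about or knocked over (distance of any of stapler, magnifier, vase, mate_cup, tape_dispenser from where it was at the start of the episode above 0.02 m or angle between any of vase, mate_cup's own z axis and vertical above 0.2 rad).
It fails at once if the pen carousel is struck (contact force between carousel and the arm above 3 N).
It also fails if it takes over 48 s, if anything falls off the work surface, if the arm or the gripper's body presses on something with over 40 N, if the wrist force passes 120 N, or if a joint passes its speed limit or range.

## Working session

There is one attempt and no reset: what is moved stays moved. The work goes in short steps, Python scripts to look and compute and a shell command to move; the robot and the scene stay as the last step left them, time stands still between calls to the robot, and variables do not carry over. Pictures are saved under pics/ and viewed, about 8 in all and at most 12, crops included, and the job is handed in when it is done.

```bash
mkdir -p pics; cat > h.py <<'E'
from bench import *
import numpy as np, cv2
def w(p,u,v,z=None):
    """pixel -> world mm by depth, or on plane z"""
    K=np.array(p["intrinsics"]);R=np.array(p["R"]);t=np.array(p["t"])
    r=np.linalg.solve(K,[u,v,1.])
    if z is None:
        d=p["range_z"][int(round(v)),int(round(u))]
        return R.T@(r*d-t)
    c=-R.T@t; d=R.T@r
    return c+d*(z-c[2])/d[2]
def cloud(p):
    K=np.array(p["intrinsics"]);R=np.array(p["R"]);t=np.array(p["t"])
    v,u=np.mgrid[:384,:512]; d=p["range_z"]
    c=np.stack([(u-K[0,2])/K[0,0]*d,(v-K[1,2])/K[1,1]*d,d],-1)
    return (c-t)@R
def wristfix(p,s):
    H=np.array(p["hand_eye"]);T=np.eye(4);T[:3,:3]=s["orientation"];T[:3,3]=s["position"]
    M=np.linalg.inv(T@H); p["R"]=M[:3,:3];p["t"]=M[:3,3]; return p
def mk(p,l,z=None):
    for m in mark_of(l,p)[:3]:
        u,v=m["xy"][0]*512,m["xy"][1]*384
        print(l,round(m["confidence"],2),(round(u,1),round(v,1)),np.round(w(p,u,v,z),1))
E
python3 - <<'E'
from h import *
s=read_state();print(s["time"],s["position"],np.round(s["orientation"],3),s["finger_gap"],s["force"])
a=get_image("top");b=get_image("side")
cv2.imwrite("pics/a.png",cv2.resize(a["img"],(800,600)));cv2.imwrite("pics/b.png",cv2.resize(b["img"],(800,600)))
for p in (a,b):
    print("cam",-np.array(p["R"]).T@p["t"])
    for l,z in [("organiser",0),("bay_stop",13),("tray",0),("tray_back",13),("tray_tab",40),("jar",6),("jar_mouth",102),("lid_center",97),("stapler",0),("magnifier",0),("vase",0),("carousel",0),("mate_cup",0),("tape_dispenser",0)]: mk(p,l,z)
E
```

```text
0.0 [222.89248194 636.4946393  230.32554061] [[ 0.944 -0.     0.33 ]
 [-0.33  -0.002  0.944]
 [ 0.    -1.    -0.002]] 85.49088104924323 [-0.98528443 -0.04005351 -0.09281156]
cam [ 396.57194272   78.83305774 1289.53352533]
bay_stop 0.55 (228.3, 191.9) [616.3 159.9  13. ]
tray 0.89 (300.8, 202.4) [591.8 -64.9   0. ]
tray 0.28 (291.6, 195.5) [612.6 -36.    0. ]
tray_back 0.86 (282.0, 192.1) [620.2  -5.3  13. ]
tray_back 0.17 (412.7, 233.8) [ 503.1 -403.3   13. ]
tray_tab 0.78 (330.2, 210.0) [ 565.2 -148.5   40. ]
jar 0.51 (292.6, 196.3) [609.2 -38.7   6. ]
jar_mouth 0.47 (292.4, 192.9) [603.2 -29.2 102. ]
lid_center 0.88 (304.8, 255.3) [427.3 -66.8  97. ]
lid_center 0.74 (339.1, 277.2) [ 369.5 -162.8   97. ]
lid_center 0.59 (351.8, 245.1) [ 459.5 -198.9   97. ]
stapler 0.81 (266.5, 156.2) [735.9  44.7   0. ]
stapler 0.38 (281.3, 195.4) [612.   -4.1   0. ]
magnifier 0.95 (234.9, 255.8) [422.4 133.4   0. ]
vase 0.76 (126.7, 228.5) [495.9 467.7   0. ]
vase 0.24 (403.3, 175.3) [ 686.5 -384.6    0. ]
carousel 0.94 (404.6, 175.8) [ 685.  -388.6    0. ]
mate_cup 0.71 (349.2, 159.5) [ 732.5 -21
[... 562 characters left out ...]
 0.65 (283.2, 221.8) [606.8 -41.1   6. ]
jar 0.48 (349.5, 304.3) [ 501.  -392.9    6. ]
jar_mouth 0.95 (276.8, 203.9) [580.5 -33.1 102. ]
lid_center 0.93 (250.4, 255.2) [ 375.6 -121.8   97. ]
lid_center 0.76 (281.9, 206.5) [587.1 -49.5  97. ]
lid_center 0.67 (261.7, 289.0) [ 315.3 -226.8   97. ]
stapler 0.68 (291.8, 194.6) [732.9  32.6   0. ]
magnifier 0.78 (205.3, 220.6) [428.4 154.2   0. ]
magnifier 0.28 (281.6, 220.7) [611.3 -30.    0. ]
vase 0.87 (160.7, 169.7) [483.2 485.8   0. ]
carousel 0.83 (380.3, 271.6) [ 664.7 -387.     0. ]
mate_cup 0.66 (341.3, 234.6) [ 702.7 -211.5    0. ]
mate_cup 0.44 (204.8, 223.1) [419.6 146.4   0. ]
tape_dispenser 0.56 (349.6, 306.0) [ 500.4 -394.6    0. ]
```

View pics/a.png

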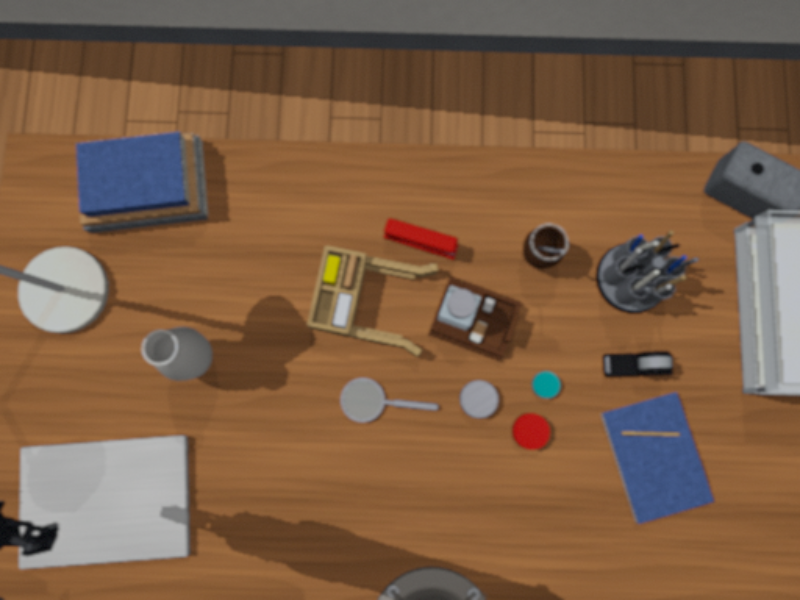

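View pics/b.png

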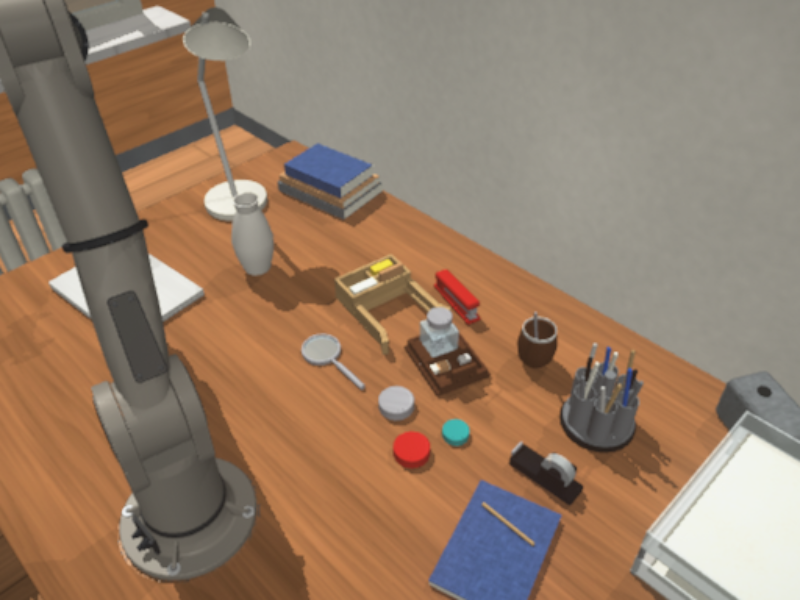

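The top view shows the tray at about (475,318) with the jar and its grey lid at (463,303). The bay opens to the right of the organiser (350,300), and the other lids lying on the desk are decoys. I'll bring the wrist camera over the tray.

```bash
python3 -m crank '[{"dx":0.042,"dy":-0.012,"dz":-0.040,"gripper":1},{"dx":0.084,"dy":-0.024,"dz":-0.080,"gripper":1},{"dx":0.126,"dy":-0.036,"dz":-0.120,"gripper":1},{"dx":0.168,"dy":-0.048,"dz":-0.160,"gripper":1},{"dx":0.210,"dy":-0.060,"dz":-0.200,"gripper":1},{"dx":0.252,"dy":-0.072,"dz":-0.240,"gripper":1},{"dx":0.294,"dy":-0.084,"dz":-0.280,"gripper":1},{"dx":0.336,"dy":-0.096,"dz":-0.320,"gripper":1}]'
python3 -m crank '[{"dx":0.042,"dy":-0.003,"dz":-0.040,"gripper":1},{"dx":0.084,"dy":-0.006,"dz":-0.080,"gripper":1},{"dx":0.126,"dy":-0.009,"dz":-0.120,"gripper":1},{"dx":0.168,"dy":-0.012,"dz":-0.160,"gripper":1},{"dx":0.210,"dy":-0.015,"dz":-0.200,"gripper":1},{"dx":0.247,"dy":-0.015,"dz":-0.235,"gripper":1},{"dx":0.247,"dy":-0.015,"dz":-0.235,"gripper":1},{"dx":0.247,"dy":-0.015,"dz":-0.235,"gripper":1}]'
python3 - <<'E'
from h import *
s=read_state();print(s["time"],s["position"],np.round(s["orientation"],3),s["q"],s["force"])
p=wristfix(get_image("wrist"),s);print(np.round(p["hand_eye"],2))
cv2.imwrite("pics/c.png",cv2.resize(p["img"],(800,600)))
for l,z in [("bay_stop",13),("tray",0),("tray_back",13),("tray_tab",40),("jar",6),("jar_mouth",102),("lid_center",97)]: mk(p,l,z)
t=get_image("top")
np.savez("t.npz",wc=cloud(p),wi=p["img"],tc=cloud(t),ti=t["img"])
for l,z in [("tray_back",13),("tray_tab",40),("lid_center",97)]: mk(t,l,z)
E
```

```text
1.5 [223.05717729 637.08297751 231.29821675] [[ 0.944 -0.     0.33 ]
 [-0.33   0.     0.944]
 [-0.    -1.    -0.   ]] [-76.89661348  27.33017846   1.2836737   89.1190329   -0.66009545
  63.55853837  -4.75840156] [ 0.71932071 -0.16853639 -0.10649741]
[[-0.0000e+00  9.7000e-01  2.6000e-01 -6.6110e+01]
 [ 0.0000e+00 -2.6000e-01  9.7000e-01 -1.4273e+02]
 [ 1.0000e+00  0.0000e+00  0.0000e+00  1.4000e-01]
 [ 0.0000e+00  0.0000e+00  0.0000e+00  1.0000e+00]]
tray_back 0.61 (284.2, 192.9) [618.  -12.1  13. ]
tray_tab 0.6 (328.9, 209.6) [ 566.3 -144.7   40. ]
lid_center 0.83 (295.1, 195.6) [596.3 -37.5  97. ]
lid_center 0.71 (339.3, 278.7) [ 365.4 -163.3   97. ]
lid_center 0.67 (304.0, 258.4) [418.6 -64.7  97. ]invalid input at $[0]: expected keys dx, dy, dz, wx, wy, wz, gripper
invalid input at $[0]: expected keys dx, dy, dz, wx, wy, wz, gripper
```

View pics/c.png

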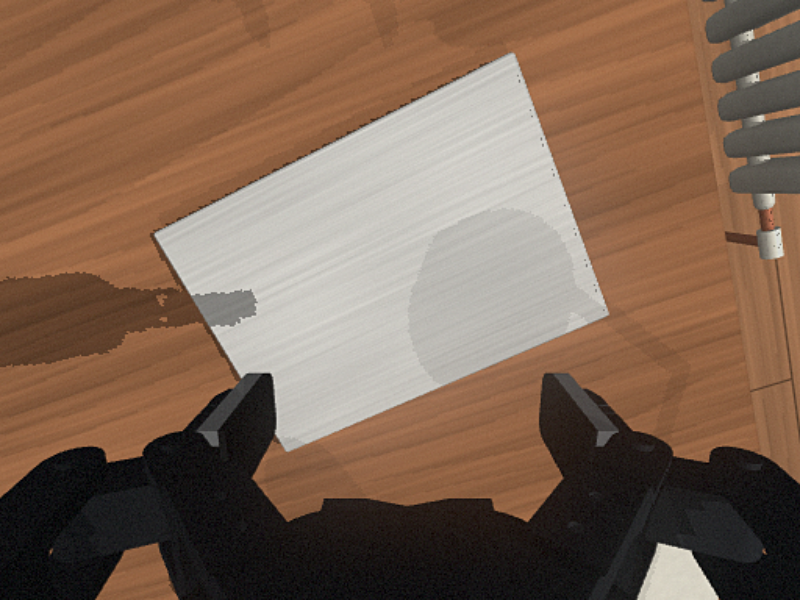

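The moves were refused because every row must carry all seven keys, so the wrist camera still shows only the white sheet under the start pose. I'm resending the moves with complete rows.

```bash
python3 -m crank '[{"dx":0.042,"dy":-0.012,"dz":-0.040,"wx":0,"wy":0,"wz":0,"gripper":1},{"dx":0.084,"dy":-0.024,"dz":-0.080,"wx":0,"wy":0,"wz":0,"gripper":1},{"dx":0.126,"dy":-0.036,"dz":-0.120,"wx":0,"wy":0,"wz":0,"gripper":1},{"dx":0.168,"dy":-0.048,"dz":-0.160,"wx":0,"wy":0,"wz":0,"gripper":1},{"dx":0.210,"dy":-0.060,"dz":-0.200,"wx":0,"wy":0,"wz":0,"gripper":1},{"dx":0.252,"dy":-0.072,"dz":-0.240,"wx":0,"wy":0,"wz":0,"gripper":1},{"dx":0.294,"dy":-0.084,"dz":-0.280,"wx":0,"wy":0,"wz":0,"gripper":1},{"dx":0.336,"dy":-0.096,"dz":-0.320,"wx":0,"wy":0,"wz":0,"gripper":1}]'
python3 -m crank '[{"dx":0.042,"dy":-0.003,"dz":-0.040,"wx":0,"wy":0,"wz":0,"gripper":1},{"dx":0.084,"dy":-0.006,"dz":-0.080,"wx":0,"wy":0,"wz":0,"gripper":1},{"dx":0.126,"dy":-0.009,"dz":-0.120,"wx":0,"wy":0,"wz":0,"gripper":1},{"dx":0.168,"dy":-0.012,"dz":-0.160,"wx":0,"wy":0,"wz":0,"gripper":1},{"dx":0.210,"dy":-0.015,"dz":-0.200,"wx":0,"wy":0,"wz":0,"gripper":1},{"dx":0.247,"dy":-0.015,"dz":-0.235,"wx":0,"wy":0,"wz":0,"gripper":1},{"dx":0.247,"dy":-0.015,"dz":-0.235,"wx":0,"wy":0,"wz":0,"gripper":1},{"dx":0.247,"dy":-0.015,"dz":-0.235,"wx":0,"wy":0,"wz":0,"gripper":1}]'
python3 - <<'E'
from h import *
s=read_state();print(s["time"],s["position"],np.round(s["orientation"],3),s["q"],s["force"])
p=wristfix(get_image("wrist"),s)
cv2.imwrite("pics/d.png",cv2.resize(p["img"],(800,600)))
for l,z in [("bay_stop",13),("tray",0),("tray_back",13),("tray_tab",40),("jar",6),("jar_mouth",102),("lid_center",97)]: mk(p,l,z)
np.savez("t.npz",wc=cloud(p),wi=p["img"])
E
```

```text
time: 3.1
position: [435.1, 222.2, 328.1]
orientation: [[0.944, 0.001, 0.331], [-0.331, 0.001, 0.944], [0.0, -1.0, 0.001]]
force: [0.3, 0.9, -0.5]
finger_gap: 85.3
time: 4.1
position: [589.7, -78.7, 342.0]
orientation: [[0.944, -0.001, 0.33], [-0.33, 0.001, 0.944], [-0.001, -1.0, 0.0]]
force: [0.1, 1.0, -0.4]
finger_gap: 85.6
4.1 [589.70291213 -78.74167283 342.04976003] [[ 0.944 -0.001  0.33 ]
 [-0.33   0.001  0.944]
 [-0.001 -1.     0.   ]] [-21.82267101  15.9701971   29.83177575  93.87170973  -8.28742177
  72.39817136  80.28631341] [ 0.13896608  0.99523629 -0.42870589]
bay_stop 0.79 (404.1, 132.7) [622.2 158.1  13. ]
tray 0.73 (262.9, 158.5) [587.8 -73.4   0. ]
tray_tab 0.92 (220.0, 161.3) [ 564.8 -137.3   40. ]
jar 0.97 (288.0, 159.5) [602.7 -33.6   6. ]
jar_mouth 0.45 (401.6, 129.3) [598.9 115.3 102. ]
lid_center 0.89 (225.4, 61.8) [445.1 -74.9  97. ]
lid_center 0.85 (290.9, 165.6) [597.7 -36.8  97. ]
lid_center 0.75 (147.7, 49.4) [ 400.  -161.3   97. ]
```

View pics/d.png

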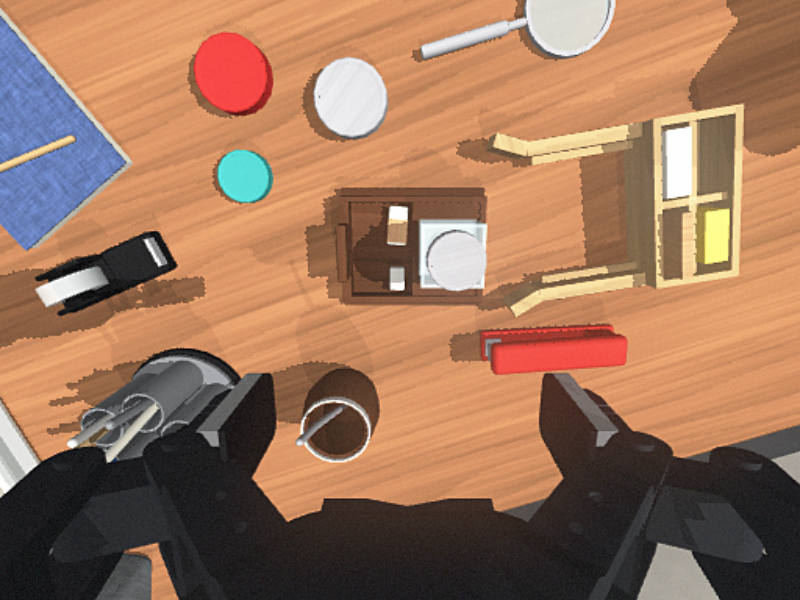

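The wrist view shows the tray at px (415,245), with its tab at (343,252), the jar's lid at (456,260) and the bay mouth around (510,225). The bay is about 8° off the tray axis. I'll fit the exact geometry from depth.

```bash
python3 - <<'E'
from h import *
d=np.load("t.npz");c=d["wc"];im=d["wi"].astype(int)
def box(u0,v0,u1,v1):
    s=512/800;return np.s_[int(v0*s):int(v1*s),int(u0*s):int(u1*s)]
def rep(n,r,z0,z1,rect=True):
    P=c[r].reshape(-1,3);P=P[(P[:,2]>z0)&(P[:,2]<z1)]
    (cx,cy),(a,b),an=cv2.minAreaRect(P[:,:2].astype(np.float32))
    print(n,len(P),"c",round(cx,1),round(cy,1),"size",round(a,1),round(b,1),"ang",round(an,1),"z",round(np.median(P[:,2]),1),"mean",np.round(P.mean(0),1))
    return P
rep("desk",box(560,60,640,100),-20,20)
rep("tab",box(325,210,360,295),47,60)
rep("traywall",box(325,180,500,315),19,33)
rep("lid",box(415,220,500,300),100,118)
rep("jar",box(410,210,500,300),65,90)
rep("comp",box(640,95,760,295),66,85)
rep("cheekA",box(480,120,650,170),34,46)
rep("cheekB",box(500,250,640,320),34,46)
# straight cheek parts: exclude flare; fit line directions
for n,r in [("A",box(535,120,640,170)),("B",box(545,255,640,310))]:
    P=c[r].reshape(-1,3);P=P[(P[:,2]>34)&(P[:,2]<46)]
    m=P[:,:2].mean(0);v=np.linalg.svd(P[:,:2]-m,full_matrices=False)[2][0];print(n,m,np.degrees(np.arctan2(v[1],v[0])))
    rep(n,r,34,46); rep(n+"lip",r,8,22)
# inner back wall: compartments front edge line
E
```

```text
desk 1322 c 490.6 159.0 size 82.5 36.3 ang 70.7 z 0.0 mean [4.904e+02 1.585e+02 1.000e-01]
tab 255 c 564.1 -138.2 size 10.3 55.4 ang 70.8 z 53.8 mean [ 563.7 -137.5   53.6]
traywall 1933 c 586.7 -72.2 size 150.1 109.3 ang 70.8 z 25.2 mean [580.5 -62.5  25. ]
lid 1163 c 598.6 -36.7 size 51.5 51.2 ang 26.5 z 105.6 mean [598.1 -36.5 105.6]
jar 560 c 598.8 -36.5 size 60.1 60.3 ang 70.7 z 75.0 mean [588.8 -39.6  74.9]
comp 448 c 661.1 171.7 size 11.9 62.0 ang 79.7 z 73.7 mean [659.9 170.8  72.8]
cheekA 1080 c 534.8 105.6 size 148.0 40.0 ang 65.4 z 40.0 mean [537.9 106.8  39.9]
cheekB 771 c 679.8 72.6 size 135.2 22.7 ang 85.7 z 40.1 mean [679.3  72.1  39.7]
A [539.7475774  118.20487324] -99.85022975027368
A 675 c 539.8 118.9 size 100.7 14.0 ang 80.0 z 39.9 mean [539.7 118.2  39.9]
Alip 398 c 551.6 123.1 size 100.2 26.4 ang 68.2 z 19.6 mean [554.2 127.1  19.1]
B [680.87272     90.07149804] -99.71403649406446
B 562 c 681.7 90.3 size 98.9 14.3 ang 80.3 z 40.1 mean [680.9  90.1  39.8]
Blip 366 c 672.3 99.4 size 99.7 14.5 ang 83.8 z 19.5 mean [672.2 102.   19.1]
```

```bash
python3 - <<'E'
from h import *
d=np.load("t.npz");c=d["wc"];P=c.reshape(-1,3)
x=np.array([np.cos(np.radians(80)),np.sin(np.radians(80))]);n=np.array([-x[1],x[0]])
s=P[:,:2]@x;t=P[:,:2]@n+583.3
for z0,z1 in [(66,80),(36,44),(15,66)]:
    m=(P[:,2]>z0)&(P[:,2]<z1)&(abs(t)<(55 if z0!=36 else 75))&(s>115)&(s<380)
    h,e=np.histogram(s[m],bins=np.arange(110,380,4));print(z0,[(int(a),int(b)) for a,b in zip(e,h) if b>3])
m=(P[:,2]>34)&(P[:,2]<46)&(s>115)&(s<260)
for a in range(116,262,12):
    k=m&(s>a)&(s<a+12); l=t[k&(t<0)];r=t[k&(t>0)]; print(a,len(l) and np.round([l.min(),l.max()],1),len(r) and np.round([r.min(),r.max()],1))
E
python3 -m crank '[{"dx":-0.001,"dy":0.04,"dz":-0.02,"wx":0,"wy":0,"wz":0,"gripper":0.38},{"dx":-0.002,"dy":0.08,"dz":-0.04,"wx":0,"wy":0,"wz":0,"gripper":0.38},{"dx":-0.0045,"dy":0.12,"dz":-0.0645,"wx":0,"wy":0,"wz":0,"gripper":0.38},{"dx":-0.0045,"dy":0.17,"dz":-0.0645,"wx":0,"wy":0,"wz":0,"gripper":0.38},{"dx":-0.0045,"dy":0.21,"dz":-0.0645,"wx":0,"wy":0,"wz":0,"gripper":0.38},{"dx":-0.0045,"dy":0.24,"dz":-0.0645,"wx":0,"wy":0,"wz":0,"gripper":0.38},{"dx":-0.0045,"dy":0.25,"dz":-0.0645,"wx":0,"wy":0,"wz":0,"gripper":0.38},{"dx":-0.0045,"dy":0.25,"dz":-0.0645,"wx":0,"wy":0,"wz":0,"gripper":0.38}]'
python3 - <<'E'
from h import *
s=read_state();print(s["position"],s["finger_gap"])
p=wristfix(get_image("wrist"),s)
cv2.imwrite("pics/e.png",p["img"])
c=cloud(p);P=c.reshape(-1,3);P=P[(P[:,2]>49)&(P[:,2]<58)&(abs(P[:,0]-564)<45)&(abs(P[:,1]+138)<40)];print(len(P),P[:,:2].size and cv2.minAreaRect(P[:,:2].astype(np.float32)))
E
```

```text
66 [(278, 180), (282, 90), (286, 82)]
36 [(134, 10), (138, 16), (142, 20), (146, 29), (150, 35), (154, 34), (158, 32), (162, 34), (166, 37), (170, 32), (174, 38), (178, 30), (182, 35), (186, 35), (190, 35), (194, 36), (198, 36), (202, 34), (206, 36), (210, 32), (214, 37), (218, 37), (222, 34), (226, 32), (230, 37), (234, 34), (238, 35), (242, 34), (246, 37), (250, 31), (254, 38), (258, 34), (262, 267), (278, 37), (282, 4), (298, 26), (310, 6), (314, 7), (318, 9), (322, 6), (326, 10), (330, 4), (334, 208)]
15 [(258, 6), (262, 1176), (266, 200), (270, 135), (274, 118), (278, 407), (282, 125), (286, 129), (290, 115), (294, 54), (298, 63), (302, 155), (306, 54), (310, 222), (314, 100), (318, 98), (322, 110), (326, 110), (330, 83), (334, 964), (338, 216), (342, 64)]
116 [-118.7  -77.4] [76.6 91.1]
128 [-119.8  -71.6] [71.9 90.4]
140 [-121.1  -66.6] [67.2 85.8]
152 [-122.6  -65.6] [65.3 79.5]
164 [-123.5  -65.4] [65.3 79.1]
176 [-125.4  -65.3] [65.4 79.3]
188 [-127.5  -65.3] [65.3 79.3]
200 [-128.4  -65.2] [65.4 79.1]
212 [-161.3  -65.2] [65.4 79.1]
224 [-160.1  -65.3] [65.4 79.4]
236 [-158.6  -65.3] [65.5 79.4]
248 [-78.8 -65.4] [65.5 79.2]
260 0 0
time: 5.5
position: [564.4, -138.7, 92.4]
orientation: [[0.944, -0.0, 0.33], [-0.33, -0.0, 0.944], [-0.0, -1.0, -0.0]]
force: [0.2, -0.0, 0.1]
finger_gap: 32.5
[ 564.43979396 -138.73878514   92.41982906] 32.49601897176811
1128 ((563.4154663085938, -137.78872680664062), (9.614447593688965, 55.680755615234375), 70.4615249633789)
```

View pics/e.png

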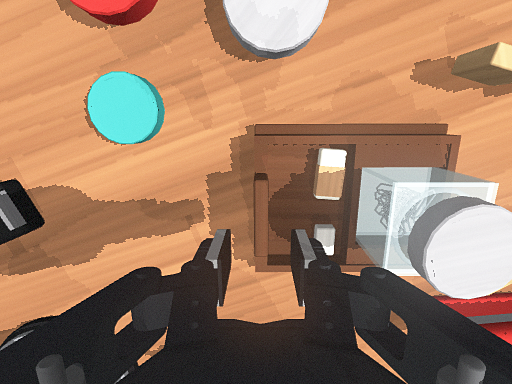

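The walls are symmetric about the fitted line, with the back wall at s≈263. The view shows the open fingers straddling the tab at (261,215), so I'll descend and pinch.

```bash
python3 -m crank '[{"dx":0,"dy":0.03,"dz":0.001,"wx":0,"wy":0,"wz":0,"gripper":0.38},{"dx":0,"dy":0.055,"dz":0.001,"wx":0,"wy":0,"wz":0,"gripper":0.38},{"dx":0,"dy":0.070,"dz":0.001,"wx":0,"wy":0,"wz":0,"gripper":0.38},{"dx":0,"dy":0.070,"dz":0.001,"wx":0,"wy":0,"wz":0,"gripper":0.38},{"dx":0,"dy":0.070,"dz":0.001,"wx":0,"wy":0,"wz":0,"gripper":0},{"dx":0,"dy":0.070,"dz":0.001,"wx":0,"wy":0,"wz":0,"gripper":0},{"dx":0,"dy":0.070,"dz":0.001,"wx":0,"wy":0,"wz":0,"gripper":0},{"dx":0,"dy":0.070,"dz":0.001,"wx":0,"wy":0,"wz":0,"gripper":0}]'; python3 -c "
from h import *
s=read_state();print(s['position'],s['finger_gap'],s['wrist_torque'])"
```

```text
time: 6.55
position: [565.6, -138.3, 23.6]
orientation: [[0.944, 0.002, 0.331], [-0.331, -0.0, 0.944], [0.002, -1.0, 0.0]]
force: [-1.3, 0.3, 7.3]
finger_gap: 9.1
[ 565.61344064 -138.27333554   23.60389975] 9.129395302815263 [-0.0398834   0.27380798  0.06004658]
```

```bash
python3 -m crank '[{"dx":0.001,"dy":-0.001,"dz":-0.002,"wx":0,"wy":-0.02,"wz":0,"gripper":0},{"dx":0.002,"dy":-0.001,"dz":-0.004,"wx":0,"wy":-0.05,"wz":0,"gripper":0},{"dx":0.003,"dy":-0.001,"dz":-0.006,"wx":0,"wy":-0.08,"wz":0,"gripper":0},{"dx":0.004,"dy":-0.001,"dz":-0.008,"wx":0,"wy":-0.11,"wz":0,"gripper":0},{"dx":0.005,"dy":-0.001,"dz":-0.010,"wx":0,"wy":-0.14,"wz":0,"gripper":0},{"dx":0.0055,"dy":-0.001,"dz":-0.011,"wx":0,"wy":-0.16,"wz":0,"gripper":0},{"dx":0.0055,"dy":-0.001,"dz":-0.011,"wx":0,"wy":-0.16,"wz":0,"gripper":0},{"dx":0.0055,"dy":-0.001,"dz":-0.011,"wx":0,"wy":-0.16,"wz":0,"gripper":0}]'; cat > m.py <<'E'
from h import *
s=read_state();print(s['time'],np.round(s['position'],1),s['finger_gap'],np.round(s['force'],1),np.round(s['wrist_torque'],2),np.degrees(np.arctan2(s['orientation'][1][2],s['orientation'][0][2])))
p=wristfix(get_image("wrist"),s)
c=cloud(p);P=c.reshape(-1,3);q=np.array(s['position'])
x=np.array([np.cos(np.radians(80)),np.sin(np.radians(80))]);n=np.array([-x[1],x[0]])
st=np.stack([P[:,:2]@x,P[:,:2]@n+583.3],1); st0=np.array([q[:2]@x,q[:2]@n+583.3])
r=st-st0
def rect(name,m):
    (a,b),(w_,h_),an=cv2.minAreaRect(st[m].astype(np.float32));print(name,m.sum(),"s,t",round(a,1),round(b,1),"size",round(w_,1),round(h_,1),"ang",round(an,1))
inn=(r[:,0]>-20)&(r[:,0]<160)&(abs(r[:,1])<62)
rect("wall26",inn&(P[:,2]>22.5)&(P[:,2]<30)&(r[:,0]>18))
rect("jar75",inn&(P[:,2]>67)&(P[:,2]<80)&(r[:,0]>60))
rect("lidtop",inn&(P[:,2]>100)&(P[:,2]<120)&(r[:,0]>60))
k=inn&(P[:,2]>22.5)&(P[:,2]<30)&(r[:,0]>30)&(r[:,0]<130)&(st[:,1]>0)
print("left wall fit",np.round(np.polyfit(st[k,0],st[k,1],1),4), "st0",st0)
E
python3 m.py
```

```text
time: 7.55
position: [566.7, -150.5, 23.6]
orientation: [[0.984, 0.001, 0.176], [-0.176, -0.001, 0.984], [0.001, -1.0, -0.0]]
force: [2.5, 0.1, 4.8]
finger_gap: 9.0
7.55 [ 566.7 -150.5   23.6] 9.041775028039108 [2.5 0.1 4.8] [ 0.15 -0.62 -0.13] 79.86297049770856
wall26 8945 s,t 35.5 17.7 size 99.1 121.2 ang 22.4
jar75 5666 s,t 34.4 8.2 size 46.6 16.0 ang 89.7
lidtop 42 s,t 11.4 11.4 size 1.3 2.5 ang 83.1
left wall fit [-7.00000e-04  4.03402e+01] st0 [-49.79882218  -0.95323791]
```

```bash
cat >> m.py <<'E'
k=(P[:,2]>22.5)&(P[:,2]<29)
for a in range(int(st0[0])+25,int(st0[0])+130,15):
    j=k&(abs(st[:,0]-a)<5)&(abs(st[:,1])<75); t=st[j,1]; h,e=np.histogram(t,np.arange(-76,77,4)); print(a,"max",np.round(t.max(),1) if len(t) else 0,[(int(b),int(g)) for g,b in zip(h,e) if g>3])
j=(P[:,2]>67)&(P[:,2]<78)&(r[:,0]>60)&(r[:,0]<160)&(abs(st[:,1])<50);print("jar s",np.percentile(st[j,0],[2,98]),"t",np.percentile(st[j,1],[2,98]))
E
python3 m.py|tail -9; python3 - <<'E'
from h import *
p=get_image("top");P=cloud(p).reshape(-1,3)
x=np.array([np.cos(np.radians(80)),np.sin(np.radians(80))]);n=np.array([-x[1],x[0]])
s=P[:,:2]@x;t=P[:,:2]@n+583.3
m=(P[:,2]>67)&(P[:,2]<120)&(s>15)&(s<90)&(abs(t)<50)
print("jar top",m.sum(),s[m].min(),s[m].max(),t[m].min(),t[m].max())
for a in (36,44,150,170,190): 
  k=(abs(s-a)<5)&(abs(t)<85)&(P[:,2]>(15 if a<100 else 30))&(P[:,2]<46); print(a,t[k].min(),t[k].max(), t[k&(t<0)].max(), t[k&(t>0)].min())
E
```

```text
left wall fit [1.20000e-03 4.02493e+01] st0 [-49.82872836  -0.91999871]
-24 max 55.8 [(48, 82), (52, 164)]
-9 max 55.8 [(48, 83), (52, 165)]
6 max 55.6 [(-52, 5), (48, 99), (52, 169)]
21 max 55.6 [(-56, 12), (-52, 52), (-28, 18), (-24, 65), (-20, 67), (-16, 77), (-12, 74), (-8, 70), (-4, 76), (0, 80), (4, 84), (8, 81), (12, 76), (16, 84), (20, 84), (24, 84), (28, 94), (32, 90), (36, 95), (40, 99), (44, 95), (48, 126), (52, 164)]
36 max 55.6 [(28, 56), (32, 138), (36, 153), (40, 152), (44, 155), (48, 154), (52, 162)]
51 max 55.5 [(28, 54), (32, 131), (36, 149), (40, 152), (44, 158), (48, 146), (52, 162)]
66 max 55.5 [(28, 58), (32, 138), (36, 151), (40, 162), (44, 152), (48, 150), (52, 157)]
jar s [27.11824817 38.28616804] t [-10.68477039  31.11846716]
jar top 429 29.281178630901515 89.40778789666611 -31.481734912758498 29.14074655278114
36 -56.14153348956745 53.569556840597784 -41.91498736709434 28.63344898846981
44 -55.77820838777757 53.569556840597784 -41.98000306092342 28.059486656162107
150 -84.3435370074418 81.06503548327072 -69.01953818385664 66.06368103966417
170 -80.02218585105777 77.30743101244462 -67.38025647030202 64.3954417773956
190 -81.10106422299884 77.67236876336392 -66.77815552721938 64.67762286082052
```

The tray is aligned: centre offset about 0.6 mm, angle within 0.3°. I'll slide it straight in.

```bash
python3 -m crank '[{"dx":0,"dy":-0.001,"dz":0.012,"wx":0,"wy":0,"wz":0,"gripper":0},{"dx":0,"dy":-0.001,"dz":0.030,"wx":0,"wy":0,"wz":0,"gripper":0},{"dx":0,"dy":-0.001,"dz":0.050,"wx":0,"wy":0,"wz":0,"gripper":0},{"dx":0,"dy":-0.001,"dz":0.070,"wx":0,"wy":0,"wz":0,"gripper":0},{"dx":0,"dy":-0.001,"dz":0.092,"wx":0,"wy":0,"wz":0,"gripper":0},{"dx":0,"dy":-0.001,"dz":0.115,"wx":0,"wy":0,"wz":0,"gripper":0},{"dx":0,"dy":-0.001,"dz":0.138,"wx":0,"wy":0,"wz":0,"gripper":0},{"dx":0,"dy":-0.001,"dz":0.150,"wx":0,"wy":0,"wz":0,"gripper":0}]'; python3 m.py
```

```text
time: 8.7
position: [592.2, 0.9, 23.8]
orientation: [[0.985, -0.001, 0.173], [-0.173, 0.001, 0.985], [-0.001, -1.0, 0.001]]
force: [0.2, -2.1, -3.0]
finger_gap: 9.1
8.7 [592.2   0.9  23.8] 9.084858989490893 [ 0.2 -2.1 -3. ] [-0.37 -0.14  0.  ] 80.06432050558274
wall26 9000 s,t 189.6 19.3 size 100.7 121.2 ang 22.4
jar75 5718 s,t 188.3 9.6 size 17.0 47.3 ang 0.1
lidtop 42 s,t 164.9 12.7 size 2.2 1.6 ang 0.5
left wall fit [1.04000e-02 3.95895e+01] st0 [103.7564005    0.25481761]
128 max 74.9 [(48, 38), (52, 161), (56, 54), (72, 9)]
143 max 71.8 [(48, 35), (52, 167), (56, 42), (64, 4), (68, 42)]
158 max 65.8 [(48, 33), (52, 171), (56, 55), (64, 5)]
173 max 57.1 [(-52, 39), (-48, 47), (-24, 39), (-20, 52), (-16, 55), (-12, 54), (-8, 56), (-4, 55), (0, 60), (4, 55), (8, 65), (12, 61), (16, 62), (20, 63), (24, 71), (28, 71), (32, 71), (36, 74), (40, 69), (44, 78), (48, 86), (52, 180), (56, 46)]
188 max 57.2 [(32, 138), (36, 151), (40, 154), (44, 159), (48, 142), (52, 174), (56, 49)]
203 max 57.2 [(32, 140), (36, 148), (40, 152), (44, 154), (48, 138), (52, 169), (56, 45)]
218 max 57.3 [(32, 137), (36, 151), (40, 156), (44, 155), (48, 141), (52, 177), (56, 54)]
jar s [180.62461051 191.82205825] t [-9.55200404 32.67755472]
```

```bash
python3 -m crank '[{"dx":0.0005,"dy":0,"dz":0.004,"wx":0,"wy":0,"wz":0,"gripper":0},{"dx":0.001,"dy":0,"dz":0.007,"wx":0,"wy":0,"wz":0,"gripper":0},{"dx":0.001,"dy":0,"dz":0.010,"wx":0,"wy":0,"wz":0,"gripper":0},{"dx":0.001,"dy":0,"dz":0.012,"wx":0,"wy":0,"wz":0,"gripper":0},{"dx":0.001,"dy":0,"dz":0.014,"wx":0,"wy":0,"wz":0,"gripper":0},{"dx":0.001,"dy":0,"dz":0.015,"wx":0,"wy":0,"wz":0,"gripper":0},{"dx":0.001,"dy":0,"dz":0.016,"wx":0,"wy":0,"wz":0,"gripper":0},{"dx":0.001,"dy":0,"dz":0.016,"wx":0,"wy":0,"wz":0,"gripper":0}]'; python3 m.py | head -5
```

```text
time: 9.75
position: [596.4, 13.4, 24.3]
orientation: [[0.984, -0.0, 0.176], [-0.176, 0.0, 0.984], [-0.0, -1.0, 0.0]]
force: [0.4, -0.8, -4.3]
finger_gap: 9.0
9.75 [596.4  13.4  24.3] 8.986370956308866 [ 0.4 -0.8 -4.3] [-0.38 -0.1  -0.01] 79.8802887850306
wall26 9154 s,t 202.8 16.9 size 100.8 121.4 ang 22.2
jar75 5716 s,t 201.3 7.2 size 16.5 47.5 ang 0.4
lidtop 43 s,t 177.7 10.8 size 1.8 1.8 ang 2.4
left wall fit [-4.00000e-03  4.06751e+01] st0 [116.75601102  -1.71890619]
```

```bash
python3 -m crank '[{"dx":-0.001,"dy":0,"dz":0.001,"wx":0,"wy":0,"wz":0,"gripper":0},{"dx":-0.001,"dy":0,"dz":0.002,"wx":0,"wy":0,"wz":0,"gripper":0},{"dx":-0.001,"dy":0,"dz":0.003,"wx":0,"wy":0,"wz":0,"gripper":0},{"dx":-0.001,"dy":0,"dz":0.004,"wx":0,"wy":0,"wz":0,"gripper":0},{"dx":-0.001,"dy":0,"dz":0.005,"wx":0,"wy":0,"wz":0,"gripper":0},{"dx":-0.001,"dy":0,"dz":0.005,"wx":0,"wy":0,"wz":0,"gripper":0},{"dx":-0.001,"dy":0,"dz":0.005,"wx":0,"wy":0,"wz":0,"gripper":0},{"dx":-0.001,"dy":0,"dz":0.005,"wx":0,"wy":0,"wz":0,"gripper":0}]'; python3 m.py | head -5
```

```text
time: 10.8
position: [596.0, 14.8, 24.5]
orientation: [[0.984, -0.0, 0.178], [-0.178, -0.003, 0.984], [0.0, -1.0, -0.003]]
force: [-1.3, -9.5, -3.2]
finger_gap: 9.1
10.8 [596.   14.8  24.5] 9.085813471471722 [-1.3 -9.5 -3.2] [-2.02  0.1   0.22] 79.74929313848632
wall26 9148 s,t 203.7 18.3 size 100.7 120.4 ang 22.4
jar75 5770 s,t 202.6 8.0 size 16.8 47.7 ang 0.0
lidtop 52 s,t 179.2 11.3 size 1.6 2.2 ang 82.4
left wall fit [1.10000e-03 4.02264e+01] st0 [118.0638263   -1.09771204]
```

The tray is home: it is blocked at s=118 (back edge at 263) with about 9 N of contact force. I'll relax the push, release, and rise clear.

```bash
python3 -m crank '[{"dx":0,"dy":0,"dz":-0.003,"wx":0,"wy":0,"wz":0,"gripper":0},{"dx":0,"dy":0,"dz":-0.0035,"wx":0,"wy":0,"wz":0,"gripper":0.38},{"dx":0,"dy":0,"dz":-0.0035,"wx":0,"wy":0,"wz":0,"gripper":0.38},{"dx":0,"dy":0,"dz":-0.0035,"wx":0,"wy":0,"wz":0,"gripper":0.38},{"dx":0,"dy":-0.030,"dz":-0.0035,"wx":0,"wy":0,"wz":0,"gripper":0.38},{"dx":0,"dy":-0.080,"dz":-0.0035,"wx":0,"wy":0,"wz":0,"gripper":0.38},{"dx":0,"dy":-0.140,"dz":-0.0035,"wx":0,"wy":0,"wz":0,"gripper":1},{"dx":0,"dy":-0.190,"dz":-0.0035,"wx":0,"wy":0,"wz":0,"gripper":1}]'; python3 - <<'E'
from h import *
s=read_state();q=np.array(s["position"]);print(s["time"],np.round(q,1),s["finger_gap"],np.round(s["q"],1),np.round(s["force"],1))
p=wristfix(get_image("wrist"),s);cv2.imwrite("pics/f.png",p["img"]);P=cloud(p).reshape(-1,3)
x=np.array([np.cos(np.radians(80)),np.sin(np.radians(80))]);n=np.array([-x[1],x[0]])
st=np.stack([P[:,:2]@x,P[:,:2]@n+583.3],1);z=P[:,2]
print("tcp st",q[:2]@x,q[:2]@n+583.3)
for nm,a,b,s0,s1 in [("lid",100,112,185,260),("jar",70,79,185,262),("trayL",22,29,110,262)]:
    m=(z>a)&(z<b)&(st[:,0]>s0)&(st[:,0]<s1)&(abs(st[:,1])<61)
    print(nm,m.sum(),"s",np.percentile(st[m,0],[1,99]),"t",np.percentile(st[m,1],[1,99]),np.median(z[m]))
m=(z>100)&(z<112)&(st[:,0]>185)&(st[:,0]<260)&(abs(st[:,1])<50)
(c,r)=cv2.minEnclosingCircle(st[m].astype(np.float32));print("lid circle",c,r, "world",c[0]*x+(c[1]-583.3)*n)
m=(z>48)&(z<58)&(abs(st[:,0]-118)<20)&(abs(st[:,1])<40);print("tab",cv2.minAreaRect(st[m].astype(np.float32)))
m=(z>70)&(z<79)&(st[:,0]>185)&(st[:,0]<262)&(abs(st[:,1])<50);print("jar",cv2.minAreaRect(st[m].astype(np.float32)))
E
```

```text
time: 11.85
position: [596.0, 15.1, 216.8]
orientation: [[0.984, 0.002, 0.176], [-0.176, 0.001, 0.984], [0.001, -1.0, 0.001]]
force: [1.4, 0.2, -0.2]
finger_gap: 67.8
11.85 [596.   15.1 216.8] 67.79843925302463 [-28.6  22.2  27.5 102.7 -11.9  57.9  83.5] [ 1.4  0.2 -0.2]
tcp st 118.369365100575 -0.9781736363929667
lid 2479 s [199.76375727 249.04383699] t [-22.61013762  26.10299783] 105.59533176307568
jar 1202 s [195.02458807 254.53477293] t [-28.49875479  31.14951802] 75.17403522545729
trayL 3176 s [113.65447623 260.62496054] t [-54.02292218  55.47673616] 25.225977324374973
lid circle (225.37240600585938, 1.3976386785507202) 26.4324951171875 world [612.19746452 120.90220813]
tab ((118.18274688720703, 1.2494373321533203), (9.045392990112305, 55.3038215637207), 0.13588747382164001)
jar ((225.1416778564453, 1.103485107421875), (60.27705001831055, 60.61380386352539), 89.79109954833984)
```

View pics/f.png

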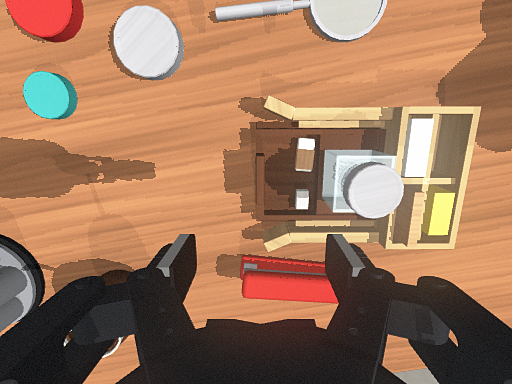

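The tray is fully inside the bay, with the tab at (262,187) and the lid at (373,190). The fit puts the lid at world (612.2, 120.9) with its top at 105.6. I'll move over it, pre-turned clockwise for joint margin.

```bash
python3 -m crank '[{"dx":-0.001,"dy":0,"dz":0.040,"wx":0,"wy":0.15,"wz":0,"gripper":1},{"dx":-0.002,"dy":0.01,"dz":0.080,"wx":0,"wy":0.30,"wz":0,"gripper":1},{"dx":-0.0027,"dy":0.03,"dz":0.107,"wx":0,"wy":0.45,"wz":0,"gripper":1},{"dx":-0.0027,"dy":0.06,"dz":0.107,"wx":0,"wy":0.5,"wz":0,"gripper":1},{"dx":-0.0027,"dy":0.085,"dz":0.107,"wx":0,"wy":0.5,"wz":0,"gripper":1},{"dx":-0.0027,"dy":0.1,"dz":0.107,"wx":0,"wy":0.5,"wz":0,"gripper":1},{"dx":-0.0027,"dy":0.1,"dz":0.107,"wx":0,"wy":0.5,"wz":0,"gripper":1},{"dx":-0.0027,"dy":0.1,"dz":0.107,"wx":0,"wy":0.5,"wz":0,"gripper":1}]'; python3 -c "
from h import *
s=read_state();print(np.round(s['position'],2),np.round(s['q'],1),np.degrees(np.arctan2(s['orientation'][1][2],s['orientation'][0][2])))"
```

```text
time: 12.9
position: [612.6, 120.6, 115.3]
orientation: [[0.779, 0.002, 0.627], [-0.627, 0.001, 0.779], [0.001, -1.0, 0.001]]
force: [-0.3, 0.2, -0.2]
finger_gap: 85.5
[612.61 120.63 115.28] [-38.   32.6  29.2 103.6 -20.4  49.   52.1] 51.20578712873993
```

```bash
python3 -m crank '[{"dx":-0.0005,"dy":0.012,"dz":0,"wx":0,"wy":0,"wz":0,"gripper":1},{"dx":-0.0005,"dy":0.024,"dz":0,"wx":0,"wy":0,"wz":0,"gripper":1},{"dx":-0.0005,"dy":0.033,"dz":0,"wx":0,"wy":0,"wz":0,"gripper":1},{"dx":-0.0005,"dy":0.033,"dz":0,"wx":0,"wy":0,"wz":0,"gripper":1},{"dx":-0.0005,"dy":0.033,"dz":0,"wx":0,"wy":0,"wz":0,"gripper":0.5},{"dx":-0.0005,"dy":0.033,"dz":0,"wx":0,"wy":0,"wz":0,"gripper":0.4},{"dx":-0.0005,"dy":0.033,"dz":0,"wx":0,"wy":0,"wz":0,"gripper":0},{"dx":-0.0005,"dy":0.033,"dz":0,"wx":0,"wy":0,"wz":0,"gripper":0}]'; python3 - <<'E'
from h import *
s=read_state();print(np.round(s['position'],2),np.round(s['wrist_torque'],2),s["finger_gap"])
p=get_image("wrist");cv2.imwrite("pics/g.png",p["img"])
E
```

```text
time: 13.9
position: [612.0, 121.3, 82.0]
orientation: [[0.78, 0.001, 0.626], [-0.626, 0.001, 0.78], [0.001, -1.0, 0.001]]
force: [-0.6, 0.9, 5.0]
finger_gap: 51.2
[612.04 121.28  81.96] [ 0.14  0.1  -0.04] 51.16872561598649
```

View pics/g.png

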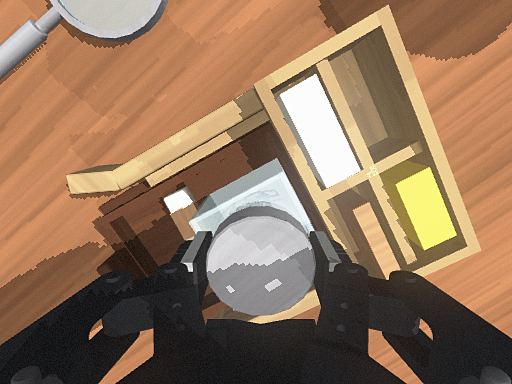

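The fingers hold the lid at (262,262), gap 51.2 mm. I'll unscrew the first 0.8 rad, rising with the thread.

```bash
python3 -m crank '[{"dx":0,"dy":-0.0002,"dz":0,"wx":0,"wy":-0.1,"wz":0,"gripper":0},{"dx":0,"dy":-0.0004,"dz":0,"wx":0,"wy":-0.2,"wz":0,"gripper":0},{"dx":0,"dy":-0.0006,"dz":0,"wx":0,"wy":-0.3,"wz":0,"gripper":0},{"dx":0,"dy":-0.0008,"dz":0,"wx":0,"wy":-0.4,"wz":0,"gripper":0},{"dx":0,"dy":-0.001,"dz":0,"wx":0,"wy":-0.5,"wz":0,"gripper":0},{"dx":0,"dy":-0.0012,"dz":0,"wx":0,"wy":-0.6,"wz":0,"gripper":0},{"dx":0,"dy":-0.0014,"dz":0,"wx":0,"wy":-0.7,"wz":0,"gripper":0},{"dx":0,"dy":-0.0016,"dz":0,"wx":0,"wy":-0.8,"wz":0,"gripper":0}]'; cat > v.py <<'E'
from h import *
import sys
s=read_state();print(np.round(s['position'],2),np.round(s['force'],1),np.round(s['wrist_torque'],2),s["finger_gap"],np.round(s['q'],1),np.degrees(np.arctan2(s['orientation'][1][2],s['orientation'][0][2])))
p=wristfix(get_image("wrist"),s);cv2.imwrite(sys.argv[1],p["img"]);P=cloud(p).reshape(-1,3)
t=get_image("top")
x=np.array([np.cos(np.radians(80)),np.sin(np.radians(80))]);n=np.array([-x[1],x[0]])
for nm,P in (("w",P),("t",cloud(t).reshape(-1,3))):
    st=np.stack([P[:,:2]@x,P[:,:2]@n+583.3],1);z=P[:,2]
    for l,a,b,s0,s1,tt in [("jar",68,82,190,258,45),("tab",48,58,100,136,40)]:
        m=(z>a)&(z<b)&(st[:,0]>s0)&(st[:,0]<s1)&(abs(st[:,1])<tt)
        if m.sum()>20: print(nm,l,m.sum(),np.round(cv2.minAreaRect(st[m].astype(np.float32))[0],1),np.round(cv2.minAreaRect(st[m].astype(np.float32))[1:2],1),round(np.median(z[m]),1))
E
python3 v.py pics/h.png
```

```text
time: 14.95
position: [611.7, 120.5, 83.1]
orientation: [[0.992, 0.001, -0.126], [0.126, -0.0, 0.992], [0.0, -1.0, -0.0]]
force: [0.4, 0.0, 2.2]
finger_gap: 51.4
[611.69 120.52  83.11] [0.4 0.  2.2] [-0.09  0.   -0.04] 51.39284986340662 [-28.5  32.9  15.8 104.1 -12.1  44.6  90.8] 97.22390552182914
w jar 2978 [224.7  14.9] [[60.5 33.2]] 75.2
w tab 1702 [118.4   0.5] [[10.6 55.4]] 53.8
t tab 60 [119.4  -0.8] [[53. 10.]] 54.7
```

```bash
python3 -m crank '[{"dx":0,"dy":-0.0002,"dz":0,"wx":0,"wy":-0.1,"wz":0,"gripper":0},{"dx":0,"dy":-0.0004,"dz":0,"wx":0,"wy":-0.2,"wz":0,"gripper":0},{"dx":0,"dy":-0.0006,"dz":0,"wx":0,"wy":-0.3,"wz":0,"gripper":0},{"dx":0,"dy":-0.0008,"dz":0,"wx":0,"wy":-0.4,"wz":0,"gripper":0},{"dx":0,"dy":-0.0008,"dz":0,"wx":0,"wy":-0.4,"wz":0,"gripper":0},{"dx":0,"dy":-0.0008,"dz":0,"wx":0,"wy":-0.4,"wz":0,"gripper":0},{"dx":0,"dy":-0.0008,"dz":0,"wx":0,"wy":-0.4,"wz":0,"gripper":0},{"dx":0,"dy":-0.0008,"dz":0,"wx":0,"wy":-0.4,"wz":0,"gripper":0}]'; python3 v.py pics/i.png; python3 -c "
import cv2,numpy as np
cv2.imwrite('pics/gi.png',np.hstack([cv2.resize(cv2.imread('pics/%s.png'%k)[180:330,180:340],(390,366)) for k in 'gi']))"
```

```text
time: 16.05
position: [611.4, 120.8, 83.6]
orientation: [[0.867, -0.0, -0.499], [0.499, -0.0, 0.867], [-0.0, -1.0, -0.0]]
force: [-1.2, -2.7, 1.3]
finger_gap: 51.2
[611.37 120.77  83.64] [-1.2 -2.7  1.3] [-0.47 -0.04 -0.02] 51.2208533152166 [-24.2  32.4   9.9 103.7  -7.5  44.5 109.5] 119.92627497191071
w jar 2698 [225.4   7.8] [[60.  46.9]] 75.5
w tab 1879 [118.2   0.3] [[10.6 56. ]] 53.8
t tab 55 [119.4  -1.3] [[ 9.9 52.3]] 54.2
```

View pics/gi.png

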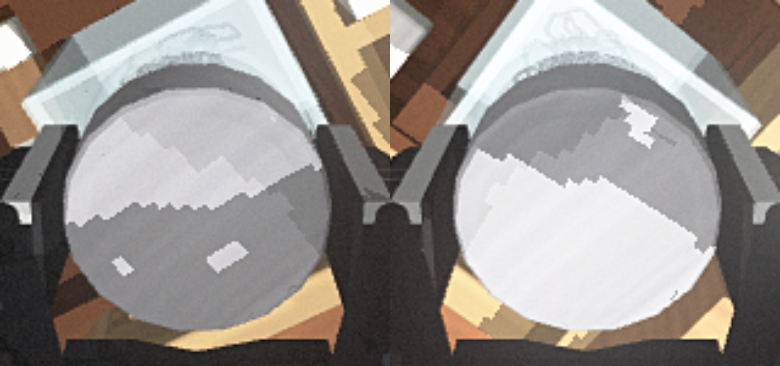

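The lid's streaks keep the same direction between the fingers in both views, so it turned with the gripper. I'll lift gently and check the force.

```bash
python3 -m crank '[{"dx":0,"dy":-0.0005,"dz":0,"wx":0,"wy":0,"wz":0,"gripper":0},{"dx":0,"dy":-0.001,"dz":0,"wx":0,"wy":0,"wz":0,"gripper":0},{"dx":0,"dy":-0.0015,"dz":0,"wx":0,"wy":0,"wz":0,"gripper":0},{"dx":0,"dy":-0.002,"dz":0,"wx":0,"wy":0,"wz":0,"gripper":0},{"dx":0,"dy":-0.0025,"dz":0,"wx":0,"wy":0,"wz":0,"gripper":0},{"dx":0,"dy":-0.003,"dz":0,"wx":0,"wy":0,"wz":0,"gripper":0},{"dx":0,"dy":-0.0035,"dz":0,"wx":0,"wy":0,"wz":0,"gripper":0},{"dx":0,"dy":-0.004,"dz":0,"wx":0,"wy":0,"wz":0,"gripper":0}]'; python3 v.py pics/j.png
```

```text
time: 17.15
position: [611.5, 121.0, 87.7]
orientation: [[0.866, 0.0, -0.5], [0.5, 0.0, 0.866], [0.0, -1.0, 0.0]]
force: [0.2, -1.1, -0.6]
finger_gap: 51.5
[611.47 120.96  87.74] [ 0.2 -1.1 -0.6] [-0.08 -0.02  0.01] 51.50462429732815 [-24.3  32.1   9.9 103.6  -7.4  44.9 109.4] 119.97450707927693
w jar 2858 [225.8   7.2] [[60.5 48.5]] 75.8
w tab 1779 [118.3   0.4] [[10.5 55.8]] 53.9
t tab 57 [119.5  -0.9] [[ 9.7 52.8]] 54.4
```

```bash
python3 -m crank '[{"dx":0,"dy":-0.004,"dz":0,"wx":0,"wy":0,"wz":0,"gripper":0},{"dx":0,"dy":-0.008,"dz":0,"wx":0,"wy":0,"wz":0,"gripper":0},{"dx":0,"dy":-0.012,"dz":0,"wx":0,"wy":0,"wz":0,"gripper":0},{"dx":0,"dy":-0.016,"dz":0,"wx":0,"wy":0,"wz":0,"gripper":0},{"dx":0,"dy":-0.020,"dz":0,"wx":0,"wy":0,"wz":0,"gripper":0},{"dx":0,"dy":-0.023,"dz":0,"wx":0,"wy":0,"wz":0,"gripper":0},{"dx":0,"dy":-0.023,"dz":0,"wx":0,"wy":0,"wz":0,"gripper":0},{"dx":0,"dy":-0.023,"dz":0,"wx":0,"wy":0,"wz":0,"gripper":0}]'; python3 v.py pics/k.png; python3 - <<'E'
from h import *
p=get_image("side");cv2.imwrite("pics/l.png",cv2.resize(p["img"][150:260,220:340],(780,600))[:600,:780])
mk(p,"lid_center",122);mk(p,"jar_mouth",102)
s=read_state();q=wristfix(get_image("wrist"),s);P=cloud(q).reshape(-1,3);m=(np.hypot(P[:,0]-612,P[:,1]-121)<30)&(P[:,2]>115)
# lid top plane
T=P[m];T=T[T[:,2]>np.median(T[:,2])-4];T=T[T[:,2]<np.median(T[:,2])+6];A=np.c_[T[:,:2]-[612,121],np.ones(len(T))];print("plane",np.linalg.lstsq(A,T[:,2],rcond=None)[0],cv2.minEnclosingCircle(T[:,:2].astype(np.float32)))
E
```

```text
time: 18.25
position: [611.3, 121.0, 110.6]
orientation: [[0.866, -0.0, -0.5], [0.5, -0.0, 0.866], [-0.0, -1.0, 0.0]]
force: [0.9, 0.3, 0.1]
finger_gap: 51.5
[611.34 120.99 110.6 ] [0.9 0.3 0.1] [0.   0.03 0.02] 51.50234517878173 [-24.6  30.3  10.3 102.9  -7.1  47.4 109.1] 119.97778478945872
w jar 2861 [225.4   1.6] [[60.4 59.6]] 75.4
w tab 1389 [1.181e+02 1.000e-01] [[10.5 56.3]] 53.9
t tab 56 [119.5  -1.2] [[ 9.9 53.2]] 54.2
lid_center 0.96 (262.2, 286.5) [ 309.  -234.8  122. ]
lid_center 0.73 (289.9, 275.2) [ 388.  -261.6  122. ]
lid_center 0.65 (253.4, 257.2) [ 362.1 -147.9  122. ]
jar_mouth 0.91 (251.3, 178.9) [609.  112.7 102. ]
plane [-2.45814310e-01 -1.44144801e-01  1.92597058e+02] ((603.3233642578125, 115.84050750732422), 28.208335876464844)
```

View pics/l.png

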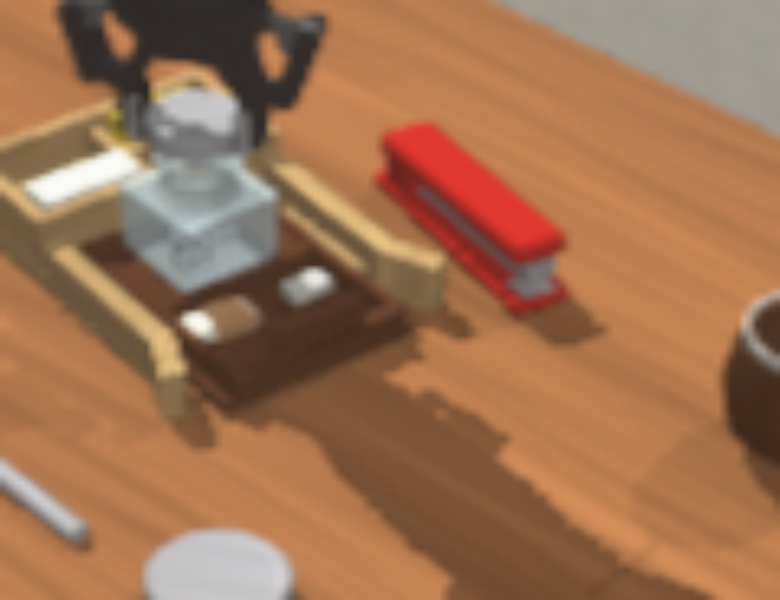

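```bash
python3 - <<'E'
from h import *
s=read_state();q=wristfix(get_image("wrist"),s);c=cloud(q)
P=c[190:320,215:310].reshape(-1,3);m=(np.hypot(P[:,0]-612,P[:,1]-121)<24)&(P[:,2]>110)&(P[:,2]<150);T=P[m]
print(len(T),np.percentile(T[:,2],[2,25,50,75,98]));A=np.c_[T[:,:2]-[612,121],np.ones(len(T))];print(np.linalg.lstsq(A,T[:,2],rcond=None)[0])
P=c.reshape(-1,3);m=(np.hypot(P[:,0]-612,P[:,1]-121)<29)&(P[:,2]>130)&(P[:,2]<139);print(cv2.minAreaRect(P[m][:,:2].astype(np.float32)))
print(s["qvel"],s["force"],s["time"])
E
```

```text
7240 [132.82253659 133.6348813  134.05661037 134.49649275 135.43393633]
[-3.38967183e-03 -6.04800570e-04  1.34071764e+02]
((611.6375732421875, 121.9445571899414), (51.911014556884766, 53.112525939941406), 34.678443908691406)
[ 0.10716527 -0.05347445  0.06443759 -0.04191223  0.00230454  0.11156054
 -0.02000836] [-0.14646554  0.70491802 -0.62736175] 18.55
```

The lid top is at 134.1 mm and level, so the lower edge is at 118, about 16 mm above the mouth at 102. It is centred to about 1 mm. Handing in.

```bash
python3 -c "
from bench import *
print(finish_job())"
```

```text
the job is handed in; nothing more can be done
None
```

I pushed the tray all the way into the bay, unscrewed the lid, and handed the job in with the lid held above the open jar, at 18.6 s of the 48 s allowed. The hand-in gave no verdict.

- **Tray:** I pinched it by its tab, turned it about 9° into line and slid it in until it stopped against the back wall with about 9 N. The last check put the tab at 118.1 mm along the bay, against 118 mm when home.
- **Lid:** I turned it 1.2 rad anticlockwise, and its surface streaks showed it turned with the gripper and did not slip. It lifted off with almost no force.
- **Final position:** The lid is level and its lower edge is about 16 mm above the mouth. It is centred to about 1 mm, with the fingers still gripping at a 51.5 mm gap. The jar's shoulder read 75.4 mm, about the same as before (75.2 mm), so the jar has not lifted.

**Checks that failed or disagreed:**
- My first two moves were refused for missing row keys, so I sent them again. The arm had not moved.
- In the final side picture, the lid detector marked only points far from the jar, most likely the loose lids on the desk. I used the wrist camera's depth reading instead.
- My first plane fit of the lid included parts of the gripper, so I repeated it on a tighter area.
- I did not measure the other objects at the end. They showed no sign of being disturbed in the pictures.

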